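# Fit the pipe yoke into its bench socket

### The job

Set up the pipe rest: pick up the steel yoke rest that stands on the table, turn it so that its flat tang lines up with the oblong slot (either way round), and lower the tang into the socket block with the slot, not the block with the round hole, until the collar sits flat on top of the block. Keep hold of it until it is seated rather than letting it drop, then let go.

Things in the scene. Friction and masses are not known exactly. Their poses are not given: they have to be found in the camera images.
- yoke_rest: Loose steel pipe rest, 0.35 kg, 112 mm tall, upright. From its foot up: flat tang 56 (x) x 28 (y) x 45 mm; collar 100 x 68 x 8 mm (z 45 to 53); plate 84 (x) x 20 (y) mm, z 53 to 87, to be pinched across y with the fingertips just above the collar; two prongs with dark rollers up to z 112, 84 (x) x 22 (y). Origin: centre of the tang's underside, z up. A half turn changes nothing.
- rest_collar (a point): Point on the yoke rest's axis at the underside of its collar, 45 mm above the bottom of the tang; axes as the yoke rest.
- slot_socket: Dark steel block fixed to the table, 112 (x) x 88 (y) x 58 mm tall, foot flange 140 x 112 x 10 mm with bolt heads to 16 mm. In its top the oblong slot, 72 (x) x 44 (y) mm, through to the table, edge chamfered 3 mm. A like block stands beside it, but with a 50 mm round hole that the tang does not fit. Origin: centre of the underside, z up.
- slot_socket_mouth (a point): Centre of the slot at the level of the slotted block's top face, 58 mm above the table; axes as the block.
Things that resemble listed ones, but are neither listed nor needed, are in the scene too. Leave any green look-alike of the yoke_rest alone.

How it is judged:
By the outcome, as a careful person would: the job done as asked, in the order asked, and still so for the second after the job is handed in, with the robot touching nothing.
It also fails if it takes over 38 s, if anything falls off the work surface, if the arm or the gripper's body presses on something with over 40 N, if the wrist force passes 120 N, or if a joint passes its speed limit or range.

### The arm

A 7-joint arm with a two-finger parallel gripper is mounted at the origin on a cart in front of the work surface, level with it; the furniture and walls round the work are solid. World frame = base frame: x ahead of the robot, y to its left, z up, the work surface at z = 0. Lengths are in m, angles in rad, forces in N, time in s.
With the tool pointing down it reaches from about 0.425 to 0.925 m from the base axis. Payload 6.8 kg.
Tool frame: the origin (TCP) lies at the very end of the fingers, on their centre line; the grasp point (between the pads) lies 19 mm behind it; z points along the fingers, y is the line along which they close (so a half turn about z gives the same grasp; the last joint's range is limited). The gripper opens to 85 mm and grips with 20 to 120 N. Pads are 22 mm wide; open, the fingers measure 114 mm over their backs; the gripper's body (76 mm by 85 mm) begins 54 mm behind the grasp point. The pads swing forward as they close: fully open they stand 13 mm farther back than shut.
Start: joints at [1.134, 0.477, 0.022, 1.555, -0.011, 1.109, -0.083], TCP at [0.218, -0.639, 0.231] pointing down, gripper open.
Joint ranges: [-2.96, 2.96], [-0.34, 2.1], [-1.41, 1.46], [0.24, 2.44], [-1.37, 4.51], [0.17, 1.92], [-2.96, 2.96]. Speed limits (rad/s): [2.39, 2.39, 3.14, 3.14, 3.14, 3.14, 3.14].

### API

Orientations are given as a unit quaternion [w, x, y, z].
In Python, from station import bot gives the robot as it stands.
- The arm moves only by the tool jog_arm, never from a script. Its argument "motion" is a list of rows, each a list of 7 numbers: the turn, a rotation vector about the tool's x, y, z in rad, then the shift along the tool's x, y, z in mm, then the finger opening in mm, from 0 to 85.4. A call has 1 to 10 rows; each row is the pose to reach, as a shift and turn from the pose commanded when the call began, along the tool's axes at that moment; what a row does not reach only later rows make up. A row lasts 1/8 s, in which the tool goes at most 62.5 mm and 10.7 degrees, less where a joint would pass 70% of its speed; a pose out of reach is approached as far as the arm can. A call with a gripper value outside its range is refused whole. The fingers move at their own pace and stop on an object; "grip_force" is the grip in N (left out, the last holds). Time passes only in rows, so rows that repeat a pose let the fingers close. It gives the time, the measured TCP pose, the force, the opening and the grip force at its end, in the units of the state.
- bot.get_obs(): the state, without advancing time (a new reading comes with each control period).
- bot.read_camera(name): name is "scene" or "top" or "wrist"; returns a dict with "pixels" (384x512x3 uint8, red, green, blue), "camera_matrix" (3x3 intrinsics, pixels), "T" (4x4, takes a point from camera to world coordinates); the wrist camera has in their place "tool_from_camera" (4x4, takes a point from camera to tool coordinates, whose origin is the TCP and whose axes are the flange's). Camera axes: x right, y down, z forward; pixel columns grow to the right and rows downward; lengths in m; the calibration is good to about 2 mm. A picture is of the moment at which its call begins: read the wrist's pose just before it. There is no depth.
- bot.hand_in(): hands the job in; it is judged then, once.
Trained networks look in a picture, given as the dict that the camera call returned (one of the last four; its "shot" number tells which), for a name from the list of things; names that differ only in an ending like _2 or _b are one class to them, and where a whole thing is asked for, a point or a joint stands for the part that bears it (a point fixed in the world has none). Each returns a list of dicts, best first, with "score" (0 to 1); they miss things now and then, are a little off and sometimes report something else, mostly with a low value. They report only what shows in the picture. A call takes as long as a camera call. They do not tell look-alikes from the thing itself.
- bot.spot_in(thing, picture): "xy" ([column, row] in pixels, amid what is visible of it).
- bot.tip_of(thing, picture): "xy" ([column, row] in pixels: a listed point, or the origin of a listed thing).
The state is a dict: "t": time; "q": joint angles; "joint_vel": joint speeds; "joint_torque": joint torques, N m; "eef_pos": TCP position; "tool_rot": TCP orientation; "contact_force": force on the tool from outside, world axes, zero at the start; "torque": the same for the moment, N m; "gripper_width": opening from 0.0 (shut) to 1.0 (fully open); "grasp_force": force on a finger pad.
Only numpy, scipy, OpenCV 4.12 (cv2) and the standard library are available. Lean on these libraries where they do the work, as an engineer would, in place of code of your own. Each camera call takes 0.05 s, during which the arm holds its last target. There are 200 camera calls.

## Working session

There is one attempt and no reset: what is moved stays moved. The work goes in short steps, Python scripts to look and compute and a tool call to move; the robot and the scene stay as the last step left them, time stands still between calls to the robot, and variables do not carry over. Pictures are saved under pics/ and viewed, at most 10 in all, crops included, and the job is handed in when it is done.

Besides the shell and the picture viewer there is one more tool, called after "Request:" in YAML: its name, and indented under it one key for each argument. jog_arm: Moves the arm, as the interface text tells. Its arguments: {"type":"object","properties":{"motion":{"type":"array"},"grip_force":{"type":"number"}},"required":["motion"]}

```bash
mkdir -p pics; ls; cat > h.py <<'E'
import numpy as np, cv2
from scipy.spatial.transform import Rotation as R
from station import bot
np.set_printoptions(precision=4,suppress=True)
def save(p,n): cv2.imwrite(f'pics/{n}.png',cv2.cvtColor(p['pixels'],cv2.COLOR_RGB2BGR))
def Rq(q): return R.from_quat([q[1],q[2],q[3],q[0]])
def T_of(p,o=None):
    if 'T' in p: return np.array(p['T'])
    M=np.eye(4); M[:3,:3]=Rq(o['tool_rot']).as_matrix(); M[:3,3]=o['eef_pos']
    return M@np.array(p['tool_from_camera'])
def ray(T,K,xy):
    d=T[:3,:3]@np.linalg.solve(np.array(K),[xy[0],xy[1],1.]); return T[:3,3],d/np.linalg.norm(d)
def atz(T,K,xy,z):
    c,d=ray(T,K,xy); return c+d*(z-c[2])/d[2]
def tri(rs):
    A=sum(np.eye(3)-np.outer(d,d) for c,d in rs); b=sum((np.eye(3)-np.outer(d,d))@c for c,d in rs)
    x=np.linalg.solve(A,b); return x,[np.linalg.norm((np.eye(3)-np.outer(d,d))@(x-c)) for c,d in rs]
def proj(T,K,P):
    c=np.linalg.inv(T)@np.append(P,1); u=np.array(K)@c[:3]; return u[:2]/u[2]
E
python3 - <<'E'
from h import *
o=bot.get_obs(); print(o)
for n in('top','scene'):
    p=bot.read_camera(n); save(p,n); T=T_of(p); print(n,T,p['camera_matrix'])
    for th in('yoke_rest','rest_collar','slot_socket','slot_socket_mouth'):
        for f in('spot_in','tip_of'):
            r=getattr(bot,f)(th,p)
            print(th,f,[(np.round(a['xy'],1).tolist(),round(a['score'],2)) for a in r])
E
```

```text
pics
{'t': 0.0, 'q': array([ 1.1339,  0.4778,  0.0223,  1.5564, -0.0115,  1.1093, -0.0831]), 'joint_vel': array([-0.0005,  0.001 , -0.0007, -0.0004, -0.0006,  0.0007, -0.0011]), 'joint_torque': array([ -0.0005, -59.6452,   1.6077, -28.1198,   0.0125,   0.0093,
        -0.    ]), 'eef_pos': array([ 0.2178, -0.6383,  0.2303]), 'tool_rot': array([-0.0009,  0.9865,  0.1637, -0.0002]), 'contact_force': array([ 0.5724, -0.2398,  0.2194]), 'torque': array([0.0077, 0.0033, 0.0097]), 'grasp_force': 0.0, 'gripper_width': 1.0061364239309625}
top [[ 0.0066 -0.9931  0.1167  0.4436]
 [-0.9997 -0.0036  0.0259  0.142 ]
 [-0.0253 -0.1168 -0.9928  1.0822]
 [ 0.      0.      0.      1.    ]] [[349.5536   0.     261.5875]
 [  0.     349.5536 188.0189]
 [  0.       0.       1.    ]]
yoke_rest spot_in [([211.0, 217.1], 0.94), ([160.5, 202.3], 0.6)]
yoke_rest tip_of [([215.6, 218.2], 0.78), ([165.6, 205.4], 0.6)]
rest_collar spot_in [([214.3, 215.8], 0.93), ([161.4, 204.8], 0.73)]
rest_collar tip_of [([160.1, 205.2], 0.77), ([214.9, 214.8], 0.62)]
slot_socket spot_in []
slot_socket tip_of [([351.2, 175.7], 0.85)]
slot_socket_mouth spot_in [([349.2, 173.1], 0.75)]
slot_socket_mouth tip_of [([358.8, 170.7], 0.7)]
scene [[-0.7559 -0.3364  0.5617 -0.0218]
 [-0.6547  0.3826 -0.6519  0.8124]
 [ 0.0044 -0.8605 -0.5094  0.5739]
 [ 0.      0.      0.      1.    ]] [[423.7966   0.     263.1486]
 [  0.     423.7966 187.5991]
 [  0.       0.       1.    ]]
yoke_rest spot_in [([240.9, 232.4], 0.94), ([166.5, 260.2], 0.6)]
yoke_rest tip_of [([169.8, 278.5], 0.71), ([240.1, 254.8], 0.56)]
rest_collar spot_in [([240.3, 232.6], 0.83), ([167.3, 259.4], 0.76)]
rest_collar tip_of [([168.7, 262.1], 0.8), ([240.4, 232.9], 0.59)]
slot_socket spot_in [([305.6, 153.6], 0.98)]
slot_socket tip_of [([303.7, 160.1], 0.72)]
slot_socket_mouth spot_in [([305.2, 154.2], 0.57)]
slot_socket_mouth tip_of [([303.5, 144.7], 0.92)]
```

View pics/top.png

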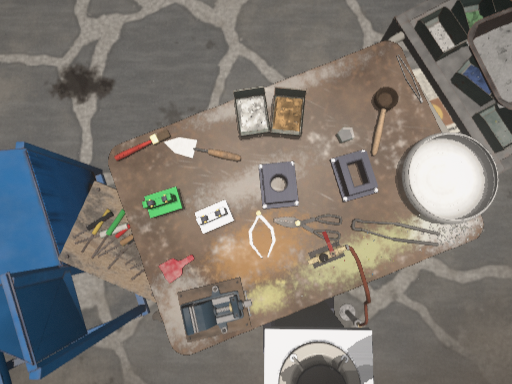

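View pics/scene.png

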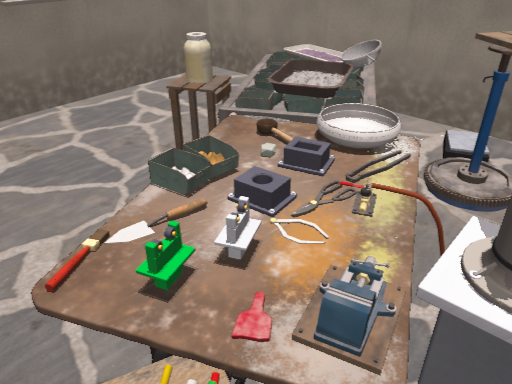

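The steel yoke is at top (214,216) and scene (240,232). The green look-alike is at top (162,203), the slotted block at top (355,175) and scene (305,153), and the round-hole block at top (278,184).

```bash
python3 - <<'E'
from h import *
K1=[[349.5536,0,261.5875],[0,349.5536,188.0189],[0,0,1]];K2=[[423.7966,0,263.1486],[0,423.7966,187.5991],[0,0,1]]
p1=bot.read_camera('top');p2=bot.read_camera('scene');T1,T2=T_of(p1),T_of(p2)
print('collar',tri([ray(T1,K1,(214.9,214.8)),ray(T2,K2,(240.4,232.9))]))
print('mouth',tri([ray(T1,K1,(356,174)),ray(T2,K2,(303.5,144.7))]), atz(T1,K1,(355,173),.058),atz(T2,K2,(303.5,144.7),.058))
im=cv2.imread('pics/top.png')
hsv=cv2.cvtColor(im,cv2.COLOR_BGR2HSV)
m=((hsv[...,1]<45)&(hsv[...,2]>130)).astype(np.uint8); w=np.zeros_like(m); w[195:240,188:238]=1; m*=w
c=max(cv2.findContours(m,0,2)[0],key=cv2.contourArea); 
b=cv2.boxPoints(cv2.minAreaRect(c)); print(b)
B=np.array([atz(T1,K1,q,.053)[:2] for q in b]); print(B,B.mean(0),[np.linalg.norm(B[i]-B[i-1]) for i in range(4)],[np.degrees(np.arctan2(*(B[i]-B[i-1])[::-1])) for i in range(4)])
cr=np.hstack([cv2.resize(im[190:245,180:245],None,fx=6,fy=6,interpolation=2),cv2.resize(im[145:200,325:385],None,fx=6,fy=6,interpolation=2)])
cv2.imwrite('pics/crop.png',cr)
E
```

```text
collar (array([0.4821, 0.3053, 0.0421]), [np.float64(0.00376729440514798), np.float64(0.0037672944051481195)])
mouth (array([ 0.6103, -0.1054,  0.0613]), [np.float64(0.0051779849750498855), np.float64(0.00517798497504991)]) [ 0.6096 -0.1063  0.058 ] [ 0.6186 -0.1082  0.058 ]
[[193. 195.]
 [237. 195.]
 [237. 233.]
 [193. 233.]]
[[0.543  0.3726]
 [0.5435 0.2415]
 [0.4318 0.2399]
 [0.4309 0.3693]] [0.4873 0.3058] [np.float64(0.11210162049666055), np.float64(0.13110674379390905), np.float64(0.111717403483247), np.float64(0.12944306859597626)] [np.float64(1.7009575173635774), np.float64(-89.7607023903923), np.float64(-179.1476496914101), np.float64(90.39605013833912)]
```

View pics/crop.png

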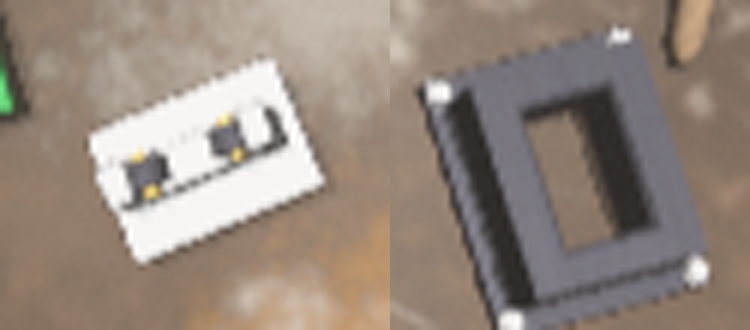

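The left crop shows the yoke's collar with its long axis sloping up to the right. The right crop shows the slot running steeply in the image, with corners near (522,112), (607,86), (660,225) and (568,250).

```bash
python3 - <<'E'
from h import *
K1=[[349.5536,0,261.5875],[0,349.5536,188.0189],[0,0,1]]
p1=bot.read_camera('top');T1=T_of(p1)
def go(c,off,z,n):
    B=np.array([atz(T1,K1,(np.array(q)+.5)/6-.5+off,z)[:2] for q in c]);print(n,B.mean(0),[np.linalg.norm(B[i]-B[i-1]).round(4) for i in range(4)],[np.degrees(np.arctan2(*(B[i]-B[i-1])[::-1])).round(1) for i in range(4)])
go([(90,133),(270,60),(326,183),(140,263)],np.array([180,190]),.053,'collar')
go([(132,112),(217,86),(270,225),(178,250)],np.array([325,145]),.056,'slot')
E
```

```text
collar [0.4806 0.3085] [np.float64(0.0686), np.float64(0.0955), np.float64(0.0668), np.float64(0.0988)] [np.float64(22.6), np.float64(-67.5), np.float64(-154.6), np.float64(113.6)]
slot [ 0.6112 -0.115 ] [np.float64(0.0717), np.float64(0.044), np.float64(0.0732), np.float64(0.0468)] [np.float64(17.0), np.float64(-72.7), np.float64(-160.9), np.float64(105.5)]
```

```bash
cat >> h.py <<'E'
def plan(pos,yawy,o=None):
    """tool down, tool y at world yaw (deg, any half-turn); prints rotvec, shift mm in tool frame"""
    o=o or bot.get_obs(); r0=Rq(o['tool_rot'])
    for y in (yawy,yawy+180):
        a=np.radians(y); Y=np.array([np.cos(a),np.sin(a),0]);Z=np.array([0,0,-1.]);X=np.cross(Y,Z)
        r=(r0.inv()*R.from_matrix(np.c_[X,Y,Z])).as_rotvec()
        print('turn',r,'shift',r0.inv().apply(np.array(pos)-o['eef_pos'])*1000)
def wrist(n=None):
    o=bot.get_obs(); p=bot.read_camera('wrist'); 
    if n: save(p,n)
    return o,p,T_of(p,o),p['camera_matrix']
E
python3 - <<'E'
from h import *
o,p,T,K=wrist(); print(p['tool_from_camera'],K)
plan([.56,-.13,.28],18+90,o); plan([.46,.30,.28],24,o)
E
```

```text
[[-0.0007 -0.9563 -0.2925  0.0742]
 [ 1.     -0.0007 -0.0002  0.0007]
 [ 0.     -0.2925  0.9563 -0.1433]
 [ 0.      0.      0.      1.    ]] [[323.1316   0.     259.1063]
 [  0.     323.1316 197.6057]
 [  0.       0.       1.    ]]
turn [ 0.     0.    -3.127] shift [ 487.9983 -371.1756  -48.6862]
turn [ 0.     -0.      0.0146] shift [ 487.9983 -371.1756  -48.6862]
turn [ 0.      0.     -1.6609] shift [ 532.1823 -810.4338  -48.6957]
turn [ 0.     -0.      1.4807] shift [ 532.1823 -810.4338  -48.6957]
```

Request:
jog_arm:
  motion:
    - [0, 0, 0, 55, -40, -10, 85]
    - [0, 0, 0, 110, -80, -20, 85]
    - [0, 0, 0, 165, -120, -20, 85]
    - [0, 0, 0, 220, -160, -20, 85]
    - [0, 0, 0, 270, -200, -20, 85]
    - [0, 0, 0, 320, -240, -20, 85]
    - [0, 0, 0, 370, -280, -20, 85]
    - [0, 0, 0, 420, -320, -20, 85]
    - [0, 0, 0, 470, -350, -20, 85]
    - [0, 0, 0, 520, -375, -20, 85]

```text
t: 2.35
eef_pos: [0.5776, -0.128, 0.2517]
tool_rot: [0.0, 0.987, 0.164, 0.0]
contact_force: [1.1, -0.7, 0.4]
gripper_width: 1.001
grasp_force: 0.0
```

Request:
jog_arm:
  motion:
    - [0, 0, 0, 0, 0, 0, 85]
    - [0, 0, 0, 0, 0, 0, 85]

```text
t: 2.6
eef_pos: [0.5764, -0.13, 0.2511]
tool_rot: [0.0, 0.987, 0.164, -0.0]
contact_force: [-0.7, -0.7, 0.7]
gripper_width: 0.997
grasp_force: 0.0
```

```bash
python3 - <<'E'
from h import *
o,p,T,K=wrist('w1'); print(o['t'],o['eef_pos'],o['tool_rot'])
for th in('slot_socket','slot_socket_mouth'):
    print([(np.round(a['xy'],1).tolist(),round(a['score'],2),atz(T,K,a['xy'],.058)) for a in bot.tip_of(th,p)])
np.save('T1.npy',T)
plan([.46,.30,.25],24,o)
E
```

```text
2.6 [ 0.5764 -0.13    0.2511] [ 0.0002  0.9865  0.1638 -0.0004]
[]
[]
turn [-0.0005  0.0008 -1.6607] shift [  28.7905 -444.5022    0.949 ]
turn [0.0007 0.0005 1.4809] shift [  28.7905 -444.5022    0.949 ]
```

View pics/w1.png

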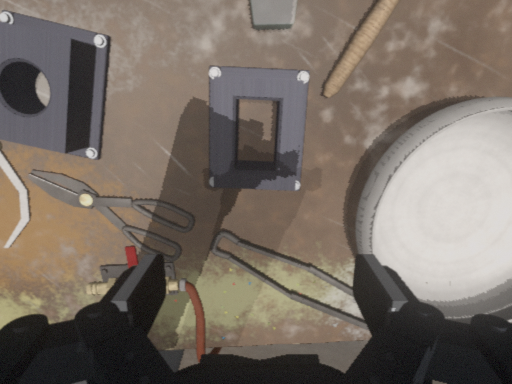

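The slotted block sits at (258,130), with slot corners near (237,97), (284,97), (280,170) and (237,170). The tongs and bowl are nearby, clear of it.

```bash
python3 - <<'E'
import cv2
im=cv2.imread('pics/w1.png')[55:200,195:325]
cv2.imwrite('pics/w1c.png',cv2.resize(im,None,fx=4,fy=4,interpolation=2))
E
```

```text
(no output)
```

View pics/w1c.png

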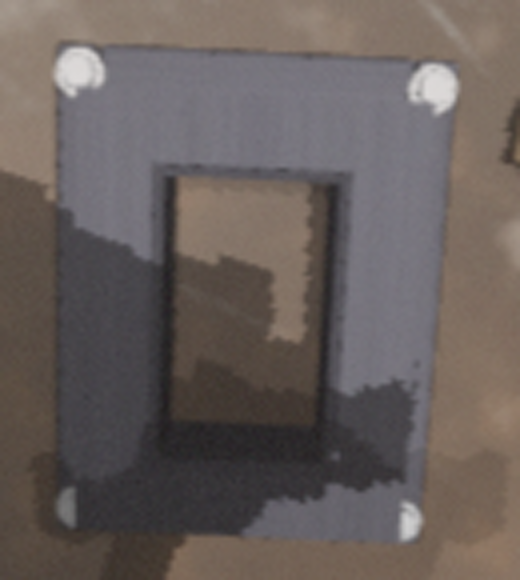

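Request:
jog_arm:
  motion:
    - [0, 0, -0.17, 5, -50, 0, 85]
    - [0, 0, -0.34, 8, -100, 0, 85]
    - [0, 0, -0.51, 12, -150, 0, 85]
    - [0, 0, -0.68, 15, -200, 0, 85]
    - [0, 0, -0.85, 18, -250, 0, 85]
    - [0, 0, -1.02, 20, -300, 0, 85]
    - [0, 0, -1.19, 23, -350, 0, 85]
    - [0, 0, -1.36, 26, -400, 0, 85]
    - [0, 0, -1.53, 29, -445, 0, 85]
    - [0, 0, -1.66, 29, -445, 0, 85]

```text
t: 4.0
eef_pos: [0.4588, 0.3039, 0.2518]
tool_rot: [-0.0, 0.541, 0.841, 0.001]
contact_force: [1.1, -0.5, -0.2]
gripper_width: 0.993
grasp_force: 0.0
```

Request:
jog_arm:
  motion:
    - [0, 0, 0, 0, 0, 0, 85]
    - [0, 0, 0, 0, 0, 0, 85]

```text
t: 4.25
eef_pos: [0.4611, 0.2994, 0.2513]
tool_rot: [0.0, 0.547, 0.837, -0.0]
contact_force: [-0.1, 0.2, 0.1]
gripper_width: 0.995
grasp_force: 0.0
```

```bash
python3 - <<'E'
from h import *
o,p,T,K=wrist('w2'); print(o['t'],o['eef_pos'],o['tool_rot'],o['q'])
np.save('T2.npy',T)
for f in('spot_in','tip_of'):
    print(f,[(np.round(a['xy'],1).tolist(),round(a['score'],2),atz(T,K,a['xy'],.045)) for a in getattr(bot,f)('rest_collar',p)])
E
```

```text
4.25 [0.4611 0.2994 0.2513] [ 0.0003  0.5472  0.837  -0.0002] [-0.0868  0.3406 -0.7452  1.7955  0.2572  1.1051 -0.5074]
spot_in [([281.7, 171.4], 0.93, array([0.4847, 0.3065, 0.045 ])), ([383.9, 47.4], 0.93, array([0.5249, 0.4609, 0.045 ]))]
tip_of [([382.4, 44.1], 0.66, array([0.522 , 0.4629, 0.045 ])), ([278.1, 170.6], 0.63, array([0.4807, 0.3057, 0.045 ]))]
```

View pics/w2.png

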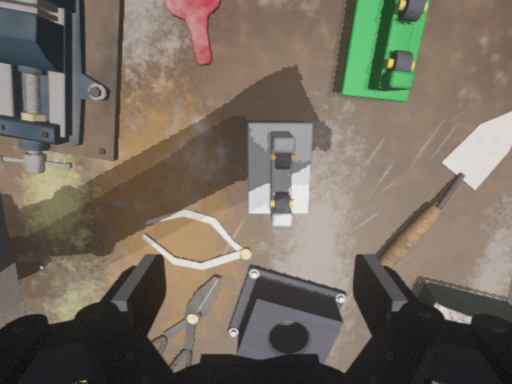

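The wrist image shows the yoke collar with corners near (249,123), (313,122), (309,213) and (249,213), square to the tool. In the crop, the slot's chamfer edge runs from about (152,163) to (350,460).

```bash
python3 - <<'E'
from h import *
K=np.array([[323.1316,0,259.1063],[0,323.1316,197.6057],[0,0,1]])
T1,T2=np.load('T1.npy'),np.load('T2.npy')
def go(n,T,B,z):
    B=np.array([atz(T,K,q,z)[:2] for q in B]);print(n,B.mean(0),[np.linalg.norm(B[i]-B[i-1]).round(4) for i in range(4)],[np.degrees(np.arctan2(*(B[i]-B[i-1])[::-1])).round(1) for i in range(4)])
f=lambda c:(np.array(c)+.5)/4-.5+[195,55]
go('chamfer',T1,[f(c) for c in[(152,163),(355,173),(335,460),(160,458)]],.058)
go('slotfloor',T1,[f(c) for c in[(172,178),(312,180),(320,425),(165,425)]],.0)
go('bolts',T1,[f(c) for c in[(79,72),(433,88),(408,522),(66,507)]],.016)
go('collar',T2,[(249,123),(313,122),(309,213),(249,213)],.053)
# pair views: height of collar from top camera + wrist
p=bot.read_camera('top'); 
for a,b in (((214.9,215),(280,168)),):
    print(tri([ray(T_of(p),p['camera_matrix'],a),ray(T2,K,b)]))
K1=p['camera_matrix']
print('mouth tri',tri([ray(T_of(p),K1,(325+199/6,145+168/6)),ray(T1,K,f((250,314)))]))
g=cv2.cvtColor(cv2.imread('pics/w2.png'),6)
plan([.481,.307,.10],24)
E
```

```text
chamfer [ 0.6131 -0.1161] [np.float64(0.0745), np.float64(0.0505), np.float64(0.0728), np.float64(0.0464)] [np.float64(19.1), np.float64(-73.9), np.float64(-164.1), np.float64(108.1)]
slotfloor [ 0.6101 -0.1142] [np.float64(0.0729), np.float64(0.0409), np.float64(0.0724), np.float64(0.0478)] [np.float64(16.0), np.float64(-72.0), np.float64(-158.5), np.float64(108.8)]
bolts [ 0.6113 -0.1152] [np.float64(0.123), np.float64(0.0971), np.float64(0.1232), np.float64(0.1034)] [np.float64(14.7), np.float64(-73.6), np.float64(-162.4), np.float64(106.2)]
collar [0.481  0.3089] [np.float64(0.0987), np.float64(0.066), np.float64(0.0997), np.float64(0.0673)] [np.float64(113.1), np.float64(24.5), np.float64(-66.2), np.float64(-156.4)]
(array([0.4836, 0.3082, 0.0369]), [np.float64(0.0010620972427679333), np.float64(0.001062097242767985)])
mouth tri (array([ 0.6122, -0.117 ,  0.0479]), [np.float64(0.0014489225073347153), np.float64(0.001448922507334774)])
turn [ 0.0002  0.0004 -0.0031] shift [ -1.9502  21.242  151.3681]
turn [ 0.0006 -0.0003  3.1385] shift [ -1.9502  21.242  151.3681]
```

Request:
jog_arm:
  motion:
    - [0, 0, 0, -2, 10, 30, 85]
    - [0, 0, 0, -2, 22, 70, 85]
    - [0, 0, 0, -2, 22, 110, 85]
    - [0, 0, 0, -2, 22, 145, 85]
    - [0, 0, 0, -2, 22, 170, 85]
    - [0, 0, 0, -2, 22, 185, 85]
    - [0, 0, 0, -2, 22, 191, 85]
    - [0, 0, 0, -2, 22, 191, 85]

```text
t: 5.45
eef_pos: [0.4816, 0.3082, 0.0607]
tool_rot: [0.0, 0.545, 0.838, 0.0]
contact_force: [0.1, 0.6, -0.8]
gripper_width: 0.995
grasp_force: 0.0
```

```bash
python3 - <<'E'
from h import *
o,p,T,K=wrist('w3'); print(o['t'],o['eef_pos'],o['contact_force'])
plan([.481,.3085,.060],24,o)
E
```

```text
5.45 [0.4816 0.3082 0.0607] [ 0.1483  0.6379 -0.7799]
turn [ 0.0005 -0.     -0.0011] shift [ 0.5065 -0.4007  0.6748]
turn [-0.     -0.0008  3.1405] shift [ 0.5065 -0.4007  0.6748]
```

View pics/w3.png

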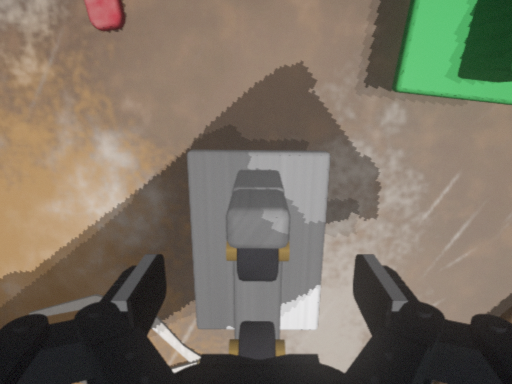

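The rest is centred between the fingers (plate at column 258) and its collar is square to them, so I'll close.

Request:
jog_arm:
  motion:
    - [0, 0, 0, 0, 0, 0, 50]
    - [0, 0, 0, 0, 0, 0, 15]
    - [0, 0, 0, 0, 0, 0, 5]
    - [0, 0, 0, 0, 0, 0, 5]
    - [0, 0, 0, 0, 0, 0, 5]
    - [0, 0, 0, 0, 0, 0, 5]
    - [0, 0, 0, 0, 0, 0, 5]
  grip_force: 90

```text
t: 6.38
eef_pos: [0.4814, 0.3081, 0.0607]
tool_rot: [0.0, 0.545, 0.838, 0.0]
contact_force: [-1.4, -0.8, 5.7]
gripper_width: 0.219
grasp_force: 89.0
```

Request:
jog_arm:
  motion:
    - [0, 0, 0, 0, 0, -20, 5]
    - [0, 0, 0, 0, 0, -60, 5]
    - [0, 0, 0, 0, 0, -100, 5]
    - [0, 0, 0, 0, 0, -130, 5]
    - [0, 0, 0, 0, 0, -140, 5]
    - [0, 0, 0, 0, 0, -140, 5]

```text
t: 7.12
eef_pos: [0.4812, 0.3078, 0.2003]
tool_rot: [0.0, 0.545, 0.838, 0.0]
contact_force: [-0.2, 0.2, -5.0]
gripper_width: 0.219
grasp_force: 88.9
```

```bash
python3 - <<'E'
from h import *
o,p,T,K=wrist('w4'); print(o['t'],o['eef_pos'],o['contact_force'],o['gripper_width'])
plan([.612,-.1155,.20],17+90,o)
E
```

```text
7.125 [0.4812 0.3078 0.2003] [-0.2239  0.189  -4.9745] 0.21855821827026517
turn [-0.      0.0004 -1.4497] shift [-439.9069  -52.2232    0.4306]
turn [0.0004 0.     1.6919] shift [-439.9069  -52.2232    0.4306]
```

View pics/w4.png

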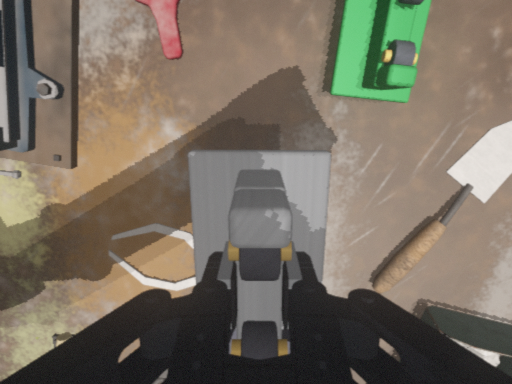

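The rest is held, with the collar in the same place in the image as before the lift (190–330, 150), so it hasn't slipped. Next I'll carry it to the slot.

Request:
jog_arm:
  motion:
    - [0, 0, 0.17, -44, -5, 0, 5]
    - [0, 0, 0.34, -88, -10, 0, 5]
    - [0, 0, 0.51, -132, -16, 0, 5]
    - [0, 0, 0.68, -176, -21, 0, 5]
    - [0, 0, 0.85, -220, -26, 0, 5]
    - [0, 0, 1.02, -264, -31, 0, 5]
    - [0, 0, 1.19, -308, -37, 0, 5]
    - [0, 0, 1.36, -352, -42, 0, 5]
    - [0, 0, 1.53, -396, -47, 0, 5]
    - [0, 0, 1.69, -440, -52, 0, 5]

```text
t: 8.43
eef_pos: [0.6115, -0.1164, 0.1981]
tool_rot: [-0.0, 0.989, 0.146, -0.002]
contact_force: [0.1, 0.2, -4.2]
gripper_width: 0.214
grasp_force: 88.7
```

Request:
jog_arm:
  motion:
    - [0, 0, 0, 0, 0, 0, 5]
    - [0, 0, 0, 0, 0, 0, 5]

```text
t: 8.68
eef_pos: [0.6113, -0.1145, 0.1984]
tool_rot: [-0.001, 0.989, 0.149, -0.002]
contact_force: [-0.0, 0.9, -4.7]
gripper_width: 0.214
grasp_force: 88.9
```

```bash
python3 - <<'E'
from h import *
o,p,T,K=wrist('w5'); s=bot.read_camera('scene'); save(s,'s5'); print(o['t'],o['eef_pos'],o['contact_force'],o['gripper_width'])
plan([.612,-.1155,.073],17+90,o)
a=cv2.imread('pics/w5.png');b=cv2.imread('pics/s5.png')[60:260,180:430]
cv2.imwrite('pics/c5.png',np.hstack([cv2.resize(a,(400,300)),cv2.resize(b,(375,300))]))
E
```

```text
8.675 [ 0.6113 -0.1145  0.1984] [-0.0133  0.9297 -4.7147] 0.2137631286919986
turn [-0.0045 -0.003  -3.1385] shift [  0.698    1.3774 125.4125]
turn [-0.0019  0.0029  0.0031] shift [  0.698    1.3774 125.4125]
```

View pics/c5.png

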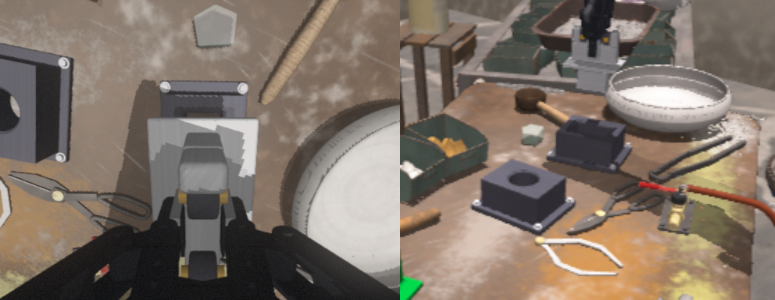

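The rest hangs upright above the slotted block, square to it, with the block's bolts at (165,88) and (243,88) symmetric about the collar. I'll lower it in stages.

Request:
jog_arm:
  motion:
    - [0, 0, 0, 0, 1, 30, 5]
    - [0, 0, 0, 1, 1, 55, 5]
    - [0, 0, 0, 1, 1, 70, 5]
    - [0, 0, 0, 1, 1, 78, 5]
    - [0, 0, 0, 1, 1, 84, 5]
    - [0, 0, 0, 1, 1, 90, 5]
    - [0, 0, 0, 1, 1, 95, 5]

```text
t: 9.65
eef_pos: [0.6139, -0.1159, 0.1054]
tool_rot: [0.0, 0.989, 0.149, 0.0]
contact_force: [-0.1, 0.0, -5.1]
gripper_width: 0.218
grasp_force: 88.9
```

Request:
jog_arm:
  motion:
    - [0, 0, 0, -1, 0, 8, 5]
    - [0, 0, 0, -1, 0, 16, 5]
    - [0, 0, 0, -1, 0, 22, 5]
    - [0, 0, 0, -1, 0, 26, 5]
    - [0, 0, 0, -1, 0, 29, 5]
    - [0, 0, 0, -1, 0, 29, 5]

```text
t: 10.4
eef_pos: [0.6126, -0.1162, 0.0761]
tool_rot: [-0.0, 0.989, 0.149, -0.0]
contact_force: [0.3, -0.5, -4.8]
gripper_width: 0.218
grasp_force: 88.9
```

Request:
jog_arm:
  motion:
    - [0, 0, 0, 0, 0, 1, 5]
    - [0, 0, 0, 0, 0, 2, 5]
    - [0, 0, 0, 0, 0, 2.5, 5]
    - [0, 0, 0, 0, 0, 2.5, 5]

```text
t: 10.9
eef_pos: [0.6127, -0.1162, 0.0739]
tool_rot: [0.0, 0.989, 0.149, 0.0]
contact_force: [-0.0, -0.2, -4.2]
gripper_width: 0.213
grasp_force: 88.9
```

Request:
jog_arm:
  motion:
    - [0, 0, 0, 0, 0, 0.5, 5]
    - [0, 0, 0, 0, 0, 1, 5]
    - [0, 0, 0, 0, 0, 1, 5]

```text
t: 11.28
eef_pos: [0.6127, -0.1162, 0.0738]
tool_rot: [0.0, 0.989, 0.149, 0.0]
contact_force: [-4.5, 1.3, 4.6]
gripper_width: 0.218
grasp_force: 90.4
```

The force has changed from -4.8 to +4.6 N at the expected height, so the collar is seated. I'll open and rise.

Request:
jog_arm:
  motion:
    - [0, 0, 0, 0, 0, 0, 40]
    - [0, 0, 0, 0, 0, 0, 85]
    - [0, 0, 0, 0, 0, 0, 85]
    - [0, 0, 0, 0, 0, 0, 85]
    - [0, 0, 0, 0, 0, -15, 85]
    - [0, 0, 0, 0, 0, -50, 85]
    - [0, 0, 0, 0, 0, -90, 85]
    - [0, 0, 0, 0, 0, -130, 85]
    - [0, 0, 0, 0, 0, -130, 85]

```text
t: 12.4
eef_pos: [0.6153, -0.1163, 0.2078]
tool_rot: [0.001, 0.989, 0.149, 0.004]
contact_force: [0.5, -0.2, -0.8]
gripper_width: 0.997
grasp_force: 0.0
```

```bash
python3 - <<'E'
from h import *
o,p,T,K=wrist('w6'); s=bot.read_camera('scene'); save(s,'s6'); print(o['t'],o['eef_pos'],o['contact_force'],o['gripper_width'])
a=cv2.imread('pics/w6.png');b=cv2.imread('pics/s6.png')[80:220,220:395]
cv2.imwrite('pics/c6.png',np.hstack([cv2.resize(a,(400,300)),cv2.resize(b,(375,300))]))
E
```

```text
12.4 [ 0.6153 -0.1163  0.2078] [ 0.49   -0.1808 -0.7864] 0.9970957865501404
```

View pics/c6.png

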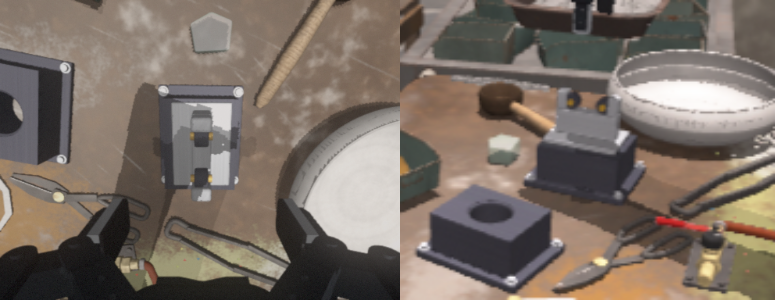

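The rest is seated flat on the slotted block (left panel at (200,145), right panel at (590,140)), and the gripper is clear of it.

```bash
python3 -c "
from station import bot
print(bot.hand_in())"
```

```text
the job is handed in; nothing more can be done
None
```

The steel yoke rest is seated in the slotted block with its collar flat on top, the gripper has let go and is clear, and I handed the job in at about 12.5 s; no verdict came back.

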